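Seat the blue filter in the photometer tray and shut the tray

TASK

Without picking it up, push the blue filter disc with your fingertips across the pulled-out tray of the photometer until it drops into the round recess and lies flat there. Then push the tray by its blue front flange fully home into the instrument, with the filter still in its recess. Leave the other things on the bench where they are.

Things in the scene. Friction and masses are not known exactly. Their poses are not given: they have to be found in the camera images.
- reader: The photometer, white and black, fixed on the bench. Origin: on the bench under the middle of its mouth face; z up. The instrument (300 mm along x, 260 mm along -y) lies on the -y side: 71 mm high for 130 mm behind the mouth, then 123 mm. The grey tray sticks out of the mouth to +y; out, its flat deck spans x -110 to 110, y 0 to 150 mm, 46 mm above the bench, no side rims.
- carrier (a joint): Travel of the tray in m: 0 fully out (as it starts), 0.110 fully home at its stop. It goes in along the reader's -y. About 3 N of friction, no spring: it stays where left. The mouth is open only 5 mm above the deck, so the 8 mm filter passes only when in the recess.
- seat (a point): Centre of the floor of the round recess in the tray (moves with the tray); axes as the reader's. The recess is 54 mm across and 8 mm deep, black floor 38 mm above the bench, edge level with the deck. With the tray out it is at x -60, y 75 mm in the reader's frame.
- flange (a point): Middle of the outer (+y) face of the blue upright flange at the tray's outer end (moves with the tray), 43 mm above the bench; axes as the reader's. The flange is 140 mm wide along x, 6 mm thick, from 26 to 60 mm above the bench. Push it towards the reader's -y. With the tray home its face is still 46 mm outside the mouth.
- filter: The loose filter disc: blue glass in a dark steel ring, 50 mm diameter, 8 mm thick, about 40 g. Origin: centre of its underside; z along its axis. It starts flat on the tray's deck on the +x side of the recess; in the recess its top is level with the deck.
- spare: Spare filter disc, amber glass, 50 mm diameter, 8 mm thick, lying on the bench beyond the flange. Origin: centre of underside. Leave alone.
- jar: Small sample jar with yellow lid, 40 mm diameter, 60 mm high, on the bench beside the tray. Origin: centre of underside. Leave alone.
- dish: Small glass dish, 60 mm diameter, 14 mm high, on the bench beyond the flange. Origin: centre of underside. Leave alone.
- bottle: White bottle with red cap, 68 mm diameter, 170 mm high. Origin: centre of underside. Leave alone.
- wipes: Cardboard box of wipes, 120 x 110 x 70 mm. Origin: centre of underside. Leave alone.
- rack: White tube rack with purple-capped tubes, 100 x 60 mm, 100 mm high. Origin: centre of underside. Leave alone.

How it is judged:
On the way, in this order (a step that is already met when the one before it is completed fails the run):
1. the filter lies in the recess while the tray is still out (at most 20 mm in) (horizontal distance between filter and seat below 0.004 m and z of filter in the frame of seat between -0.002 and 0.002 m and (angle between filter's own z axis and vertical below 0.06 rad or angle between filter's own z axis and vertical above 3.08 rad) and value of joint carrier below 0.02 m), for 0.2 s.
2. the tray is pushed home with the filter in its recess (horizontal distance between filter and seat below 0.004 m and z of filter in the frame of seat between -0.002 and 0.002 m and (angle between filter's own z axis and vertical below 0.06 rad or angle between filter's own z axis and vertical above 3.08 rad) and value of joint carrier above 0.105 m), for 0.2 s.
At the end, for the whole second after the job is handed in: The blue filter lies flat on the floor of the recess (within 4 mm of its centre, 2 mm of its floor and 0.06 rad of flat), at rest, and the tray is home (within 5 mm of its stop) (all of step 2 and linear speed of filter below 0.01 m/s); the robot touches nothing.
It fails at once if the filter is lifted more than 10 mm above the tray's deck (z of filter in the frame of seat above 0.018 m).
It fails at once if a bystander is moved by more than 20 mm (distance of any of spare, jar, dish, bottle, wipes, rack from where it was at the start of the episode above 0.02 m).
It also fails if it takes over 48 s, if anything falls off the work surface, if the arm or the gripper's body presses on something with over 40 N, if the wrist force passes 120 N, or if a joint passes its speed limit or range.

ROBOT

A 6-joint arm with a two-finger parallel gripper is mounted at the origin on the work surface. World frame = base frame: x ahead of the robot, y to its left, z up, the work surface at z = 0. Lengths are in m, angles in rad, forces in N, time in s.
With the tool pointing down it reaches from about 0.4 to 0.825 m from the base axis. Payload 7 kg.
Tool frame: the origin (TCP) lies between the finger pads; the fingertips stand 22 mm ahead of it and the grasp point (between the pads) lies 3 mm ahead of it (arm.tip_reach is the distance from the TCP to the fingertips, in m); z points along the fingers, y is the line along which they close (so a half turn about z gives the same grasp; the last joint's range is limited). The gripper opens to 88 mm and grips with 3 to 60 N. Pads are 19 mm wide; open, the fingers measure 130 mm over their backs; the gripper's body (78 mm by 193 mm) begins 47 mm behind the grasp point.
Start: joints at [1.436, 0.359, 0.012, 0, -1.224, -0.288], TCP at [0.277, 0.616, 0.215] pointing down, gripper open.
Joint ranges: [-3.07, 3.07], [-1.43, 2.12], [-1.02, 1.25], [-3.03, 1.67], [-3.05, -0], [-3.03, 3.03]. Speed limits (rad/s): [2.39, 2.39, 3.01, 3.14, 3.14, 3.14].

INTERFACE

Orientations are given as [roll, pitch, yaw] about the fixed x, y, z axes, in that order (R = Rz(yaw) Ry(pitch) Rx(roll)).
In Python, from station import arm, viewer gives the robot as it stands. The module is installed in compiled form; this text tells all that it offers.
- The arm moves only by the tool apply_moves, never from a script. Its argument "commands" is a list that holds one entry, the list of rows, each a list of 5 numbers: the closure, from -1 (fully open) to 1 (shut), then the shift along the world's x, y, z as a fraction of full scale, then the turn about the world's z as a fraction of full scale. In form: [[[fingers, tx, ty, tz, yaw], ...]]. A call has 1 to 12 rows; each row shifts and turns the commanded pose from where the row before left it; what a row does not reach is not made up. Full scale, the value 1, is 20 cm for a shift and pi rad for a turn. A row lasts 1/10 s, in which the tool goes at most 50 mm and 8.59 degrees, less where a joint would pass 70% of its speed; a pose out of reach is approached as far as the arm can. A call with a number of a shift or a turn outside -1 to 1 is refused whole. A call with a gripper value outside its range is refused whole. The fingers move at their own pace and stop on an object; "force" is the grip in N (left out, the last holds). Time passes only in rows, so rows that do not move let the fingers close. It gives the time, the measured TCP pose, the force, the opening and the grip force at its end, in the units of the state.
- arm.get_state(): the state, without advancing time (a new reading comes with each control period).
- viewer.grab_frame(name): name is "scene" or "side" or "wrist"; returns a dict with "image" (400x640x3 uint8, blue, green, red), "mtx" (3x3 intrinsics, pixels), "k1" (the pictures are not rectified: a ray, as slopes to the right and down, at radius r is drawn at 1 + k1 r^2 times it, then the intrinsics apply), "rvec" (rotation vector, rad) and "tvec" (3), from world to camera coordinates, as OpenCV has them. Camera axes: x right, y down, z forward; pixel columns grow to the right and rows downward; lengths in m; the calibration is good to about 2 mm. A picture is of the moment at which its call begins. There is no depth.
- arm.job_done(): hands the job in; it is judged then, once.
The state is a dict: "t": time; "q": joint angles; "qd": joint speeds; "joint_efforts": joint torques, N m; "eef_pos": TCP position; "ee_rot": TCP orientation; "force": force on the tool from outside, world axes, zero at the start; "moment": the same for the moment, N m; "width": finger opening in m; "gripper_force": force on a finger pad.
Only numpy, scipy, OpenCV 4.12 (cv2) and the standard library are available. Lean on these libraries where they do the work, as an engineer would, in place of code of your own. Each camera call takes 0.05 s, during which the arm holds its last target. There are 200 camera calls.

## Working session

There is one attempt and no reset: what is moved stays moved. The work goes in short steps, Python scripts to look and compute and a tool call to move; the robot and the scene stay as the last step left them, time stands still between calls to the robot, and variables do not carry over. Pictures are saved under pics/ and viewed, at most 10 in all, crops included, and the job is handed in when it is done.

Besides the shell and the picture viewer there is one more tool, called in YAML: its name, and indented under it one key for each argument. apply_moves: Moves the arm, as the interface text tells. Shift numbers are shares of 20 cm and turn numbers shares of pi rad, none past 1 either way. Its arguments: {"type":"object","properties":{"commands":{"type":"array","items":{"type":"array","items":{"type":"array","items":{"type":"number"}}}},"force":{"type":"number"}},"required":["commands"]}

```bash
mkdir -p pics; cat > h.py <<'E'
import numpy as np, cv2
from station import arm, viewer
def grab(n,f):
    d=viewer.grab_frame(n); cv2.imwrite('pics/'+f+'.png',d['image']); np.savez('pics/'+f+'.npz',**{k:d[k] for k in('mtx','k1','rvec','tvec')}); return d
def ld(f): return dict(np.load('pics/'+f+'.npz'))
def dist(d): return np.array([float(d['k1']),0,0,0,0])
def px2w(d,uv,z):
    n=cv2.undistortPoints(np.array([[uv]],float),d['mtx'],dist(d))[0,0]
    R=cv2.Rodrigues(d['rvec'])[0]; r=R.T@np.array([n[0],n[1],1]); c=-R.T@d['tvec'].ravel()
    return c+r*(z-c[2])/r[2]
def w2px(d,p): return cv2.projectPoints(np.array(p,float).reshape(-1,1,3),d['rvec'],d['tvec'],d['mtx'],dist(d))[0][:,0]
E
python3 - <<'E'
from h import *
a=grab('scene','s0');b=grab('side','d0');c=grab('wrist','w0')
print(arm.get_state()['eef_pos'],arm.get_state()['ee_rot'])
E
```

```text
[0.27684812 0.61521907 0.21427594] [ 3.14038345e+00 -1.50572550e-04 -4.22919996e-01]
```

View pics/s0.png

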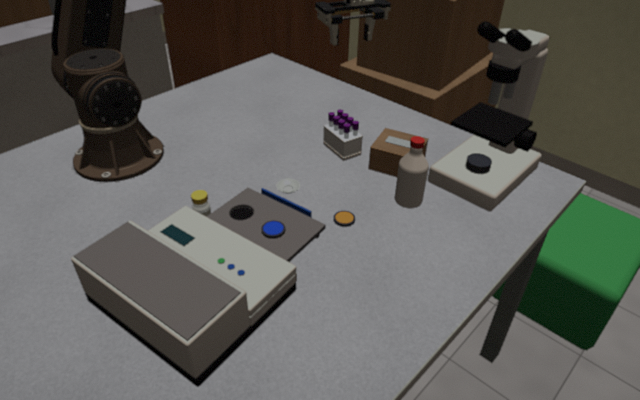

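View pics/w0.png

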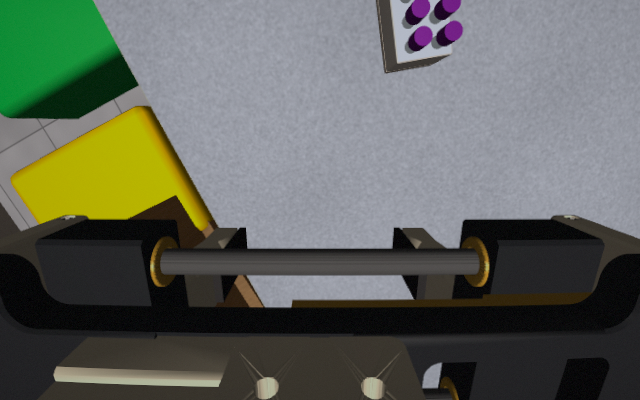

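The scene view shows the recess near (241,212), the filter near (273,229), and the flange from (263,191) to (310,214). Next I'll look at an enlarged crop and the side view.

```bash
python3 - <<'E'
from h import *
i=cv2.imread('pics/s0.png')[170:280,170:370]; cv2.imwrite('pics/s0c.png',cv2.resize(i,None,fx=4,fy=4,interpolation=cv2.INTER_CUBIC))
d=ld('s0')
for n,uv,z in [('rec',(241,212),.046),('filt',(273,229),.054),('fl1',(263,190),.06),('fl2',(310,214),.06),('spare',(344,218),.008),('jar',(200,196),.06),('dish',(288,187),.014)]: print(n,px2w(d,uv,z).round(4))
E
```

```text
rec [0.4602 0.0468 0.046 ]
filt [0.5577 0.052  0.054 ]
fl1 [0.4492 0.1211 0.06  ]
fl2 [0.5835 0.1346 0.06  ]
spare [0.605  0.2231 0.008 ]
jar [0.3662 0.0088 0.06  ]
dish [0.4359 0.2102 0.014 ]
```

View pics/s0c.png

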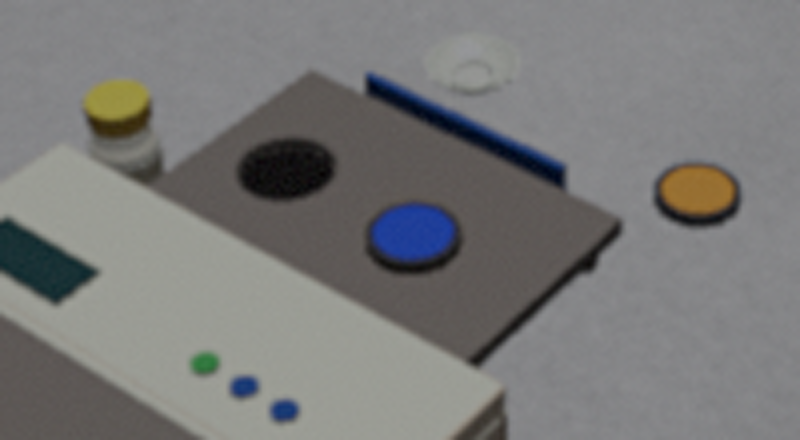

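View pics/d0.png

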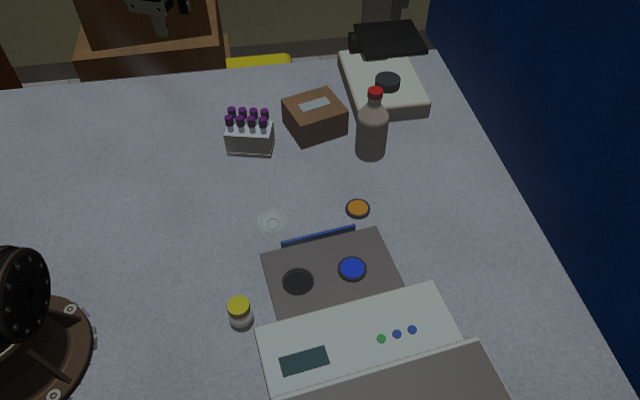

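The crop shows the recess rim centre at (286,169), the filter at (414,234), and the deck corners at (312,71) and (620,225). In the side view the recess is at (298,281) and the filter at (352,268). I'll fit the reader pose from these.

```bash
python3 - <<'E'
from h import *
from scipy.optimize import least_squares
s=ld('s0');d=ld('d0')
c=lambda U,V:(170+(U+.5)/4-.5,170+(V+.5)/4-.5)
for nm,uv in (('s',c(414,234)),('d',(352,268))): print('filt',nm,px2w(s if nm=='s' else d,uv,.054).round(4))
for nm,uv in (('s',c(286,169)),('d',(298,281))): print('rec',nm,px2w(s if nm=='s' else d,uv,.046).round(4))
obs=[(s,c(286,169),(-.06,.075,.046)),(d,(298,281.5),(-.06,.075,.046)),(s,c(312,71),(-.11,.15,.046)),(s,c(620,225),(.11,.15,.046)),(d,(377,228),(.11,.15,.046)),(d,(261,258),(-.11,.15,.046))]
W=np.array([px2w(o[0],o[1],.046)[:2] for o in obs]);L=np.array([o[2][:2] for o in obs])
T=lambda p,l:np.array([[np.cos(p[2]),-np.sin(p[2])],[np.sin(p[2]),np.cos(p[2])]])@np.asarray(l)+p[:2]
f=lambda p:np.concatenate([T(p,l)-w for l,w in zip(L,W)])
r=least_squares(f,[.52,-.03,0]);p=r.x
print(p,(r.fun.reshape(-1,2)*1000).round(1))
print('seat',T(p,(-.06,.075)),'flange',T(p,(0,.156)))
for n,uv,z in [('spare',(344,218),.008),('jar',(200,196),.06),('dish',(288,187),.014)]: print(n,px2w(s,uv,z).round(4))
E
```

```text
filt s [0.5559 0.054  0.054 ]
filt d [0.5565 0.0529 0.054 ]
rec s [0.46   0.0473 0.046 ]
rec d [0.4626 0.0471 0.046 ]
[ 0.53064075 -0.02318862  0.12549941] [[ 1.7 -3.6]
 [-0.8 -2.4]
 [ 0.9 -2.8]
 [ 0.1 -0.9]
 [ 0.1  2.2]
 [-2.   7.4]]
seat [0.46172486 0.04371131] flange [0.51111419 0.13158448]
spare [0.605  0.2231 0.008 ]
jar [0.3662 0.0088 0.06  ]
dish [0.4359 0.2102 0.014 ]
```

apply_moves:
  commands:
    - [[0.3,0.12,-0.2,0,0.039],[0.3,0.12,-0.2,0,0.039],[0.3,0.12,-0.2,0,0.039],[0.3,0.12,-0.2,0,0.039],[0.3,0.12,-0.2,0,0],[0.3,0.12,-0.2,0,0],[0.3,0.12,-0.2,0,0],[0.3,0.12,-0.2,0,0],[0.3,0.12,-0.2,0,0],[0.3,0.12,-0.2,0,0],[0.3,0.12,-0.2,0,0],[0.3,0.12,-0.2,0,0]]
  force: 20

```text
t: 1.35
eef_pos: [0.5656, 0.1338, 0.215]
ee_rot: [-3.141, -0.0, 0.067]
force: [1.5, -0.0, 0.9]
width: 0.0307
gripper_force: 0.0
```

apply_moves:
  commands:
    - [[0.3,0.11,-0.19,0,0],[0.3,0.11,-0.19,-0.1,0],[0.3,0,0,-0.2,0],[0.3,0,0,0,0],[0.3,0,0,0,0]]

```text
t: 1.85
eef_pos: [0.6086, 0.0593, 0.1549]
ee_rot: [3.14, 0.002, 0.067]
force: [0.6, -0.0, 1.9]
width: 0.0306
gripper_force: 0.0
```

```bash
python3 - <<'E'
from h import *
grab('wrist','w1');grab('side','d1');s=arm.get_state();print(s['eef_pos'],s['ee_rot'])
d=ld('w1')
for p in([.556,.0535,.054],[.461,.047,.046]):print(w2px(d,p))
E
```

```text
[0.60984015 0.06054196 0.15699385] [-3.14142879e+00 -2.40757956e-03  6.89136687e-02]
[[322.52561507 246.29378092]]
[[322.28948151 319.38007836]]
```

View pics/w1.png

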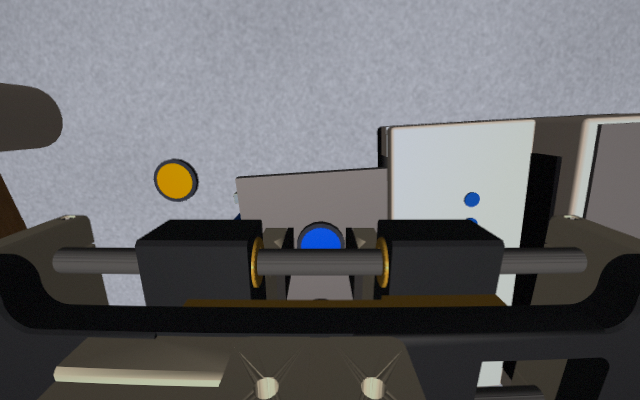

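The wrist view shows the filter at (321,243), centred between the fingers. The deck's +x edge runs from (238,178) to (386,168). I'll use it to refine the yaw.

```bash
python3 - <<'E'
from h import *
d=ld('w1')
a=px2w(d,(238,178),.046);b=px2w(d,(386,168),.046);print(a,b,a-b,px2w(d,(321,243),.054))
s=ld('s0');c=lambda U,V:(170+(U+.5)/4-.5,170+(V+.5)/4-.5)
for uv in((312,71),(620,225)):print(px2w(s,c(*uv),.046))
i=cv2.imread('pics/d1.png')[215:315,220:420]; cv2.imwrite('pics/d1c.png',cv2.resize(i,None,fx=4,fy=4,interpolation=cv2.INTER_CUBIC))
E
```

```text
[0.62041002 0.14273077 0.046     ] [ 0.64030689 -0.0037546   0.046     ] [-0.01989687  0.14648536  0.        ] [0.55956827 0.05532822 0.054     ]
[0.40181997 0.1146537  0.046     ]
[0.62094568 0.14026175 0.046     ]
```

View pics/d1c.png

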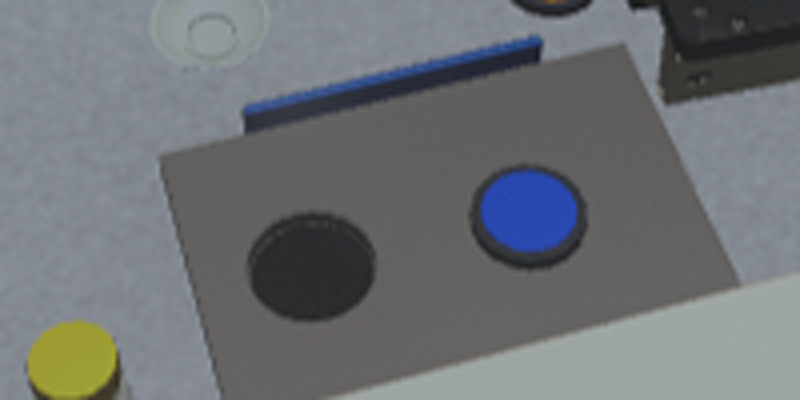

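The enlarged side view shows the recess at (312,267), the filter at (529,211), the deck corners at (160,157) and (627,44), and the flange top from (244,107) to (541,38). I'll refit with these.

```bash
python3 - <<'E'
from h import *
from scipy.optimize import least_squares
s=ld('s0');d=ld('d1');w=ld('w1')
c=lambda U,V:(170+(U+.5)/4-.5,170+(V+.5)/4-.5)
e=lambda U,V:(220+(U+.5)/4-.5,215+(V+.5)/4-.5)
obs=[(s,c(286,169),(-60,75)),(d,e(312,267),(-60,75)),(s,c(312,71),(-110,150)),(s,c(620,225),(110,150)),(d,e(160,157),(-110,150)),(d,e(627,44),(110,150)),(w,(238,178),(110,150))]
W=np.array([px2w(o[0],o[1],.046)[:2] for o in obs]);L=np.array([o[2] for o in obs])/1000
T=lambda p,l:np.array([[np.cos(p[2]),-np.sin(p[2])],[np.sin(p[2]),np.cos(p[2])]])@np.asarray(l)+p[:2]
r=least_squares(lambda p:np.concatenate([T(p,l)-w for l,w in zip(L,W)]),[.52,-.03,0]);p=r.x
print(p,(r.fun.reshape(-1,2)*1000).round(1))
print('seat',T(p,(-.06,.075)),W[:2],'flange',T(p,(0,.156)),'filt',px2w(d,e(527,211),.054))
E
```

```text
[ 0.53012485 -0.02055098  0.12447823] [[ 1.3 -0.8]
 [-0.6 -0. ]
 [ 0.5 -0. ]
 [-0.3  1.7]
 [-0.7  0.9]
 [-0.4 -0.9]
 [ 0.2 -0.8]]
seat [0.46127732 0.04641929] [[0.46002456 0.04726324]
 [0.46190799 0.04645685]] flange [0.51075635 0.13424198] filt [0.55568137 0.05434117 0.054     ]
```

apply_moves:
  commands:
    - [[0.3,0,-0.01,-0.2,0],[0.3,0,0,-0.15,0],[0.3,0,0,-0.05,0],[0.3,0,0,0,0],[0.3,0,0,0,0]]

```text
t: 2.45
eef_pos: [0.6103, 0.0584, 0.0771]
ee_rot: [-3.141, -0.003, 0.069]
force: [0.2, -0.0, 0.7]
width: 0.0306
gripper_force: 0.0
```

apply_moves:
  commands:
    - [[0.3,0,0,-0.0275,0],[0.3,0,0,0,0],[0.3,-0.04,-0.003,0,0],[0.3,-0.04,-0.003,0,0],[0.3,-0.03,-0.003,0,0],[0.3,-0.03,-0.003,0,0],[0.3,-0.03,-0.003,0,0],[0.3,-0.03,-0.003,0,0],[0.3,-0.03,-0.003,0,0],[0.3,-0.03,-0.003,0,0],[0.3,-0.03,-0.003,0,0],[0.3,0,0,0,0]]

```text
t: 3.65
eef_pos: [0.5501, 0.052, 0.0695]
ee_rot: [-3.142, 0.0, 0.067]
force: [0.1, 0.8, 0.8]
width: 0.0306
gripper_force: 0.0
```

```bash
python3 - <<'E'
from h import *
grab('side','d2');s=arm.get_state();print(s['eef_pos'],s['force'])
i=cv2.imread('pics/d2.png')[215:315,220:420]; cv2.imwrite('pics/d2c.png',cv2.resize(i,None,fx=4,fy=4,interpolation=cv2.INTER_CUBIC))
E
```

```text
[0.55070736 0.05213327 0.06958207] [-0.27391704 -0.02541661  0.45535529]
```

View pics/d2c.png

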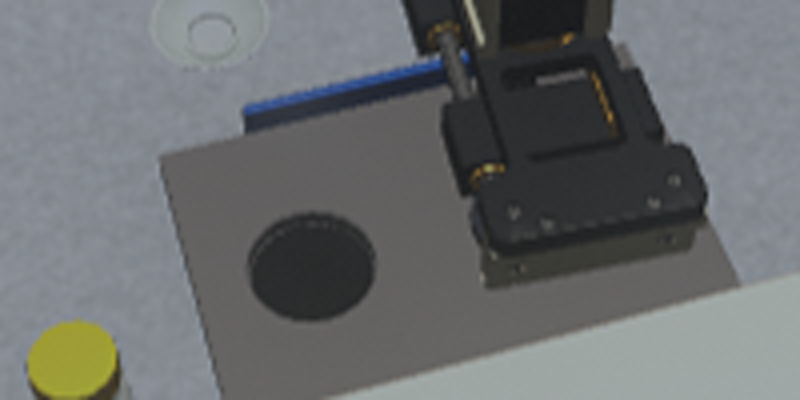

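apply_moves:
  commands:
    - [[0.3,-0.03,-0.002,0,0],[0.3,-0.03,-0.002,0,0],[0.3,-0.03,-0.002,0,0],[0.3,-0.03,-0.002,0,0],[0.3,-0.03,-0.002,0,0],[0.3,-0.03,-0.002,0,0],[0.3,-0.03,-0.002,0,0],[0.3,-0.03,-0.002,0,0],[0.3,-0.03,-0.001,0,0],[0.3,-0.02,0,0,0],[0.3,-0.015,0,0,0],[0.3,0,0,0,0]]

```text
t: 4.9
eef_pos: [0.4897, 0.0487, 0.0695]
ee_rot: [-3.142, -0.0, 0.067]
force: [0.3, 0.2, 0.1]
width: 0.0308
gripper_force: 0.0
```

```bash
python3 - <<'E'
from h import *
grab('wrist','w3');grab('side','d3');grab('scene','s3');s=arm.get_state();print(s['eef_pos'],s['force'])
i=cv2.imread('pics/s3.png')[170:260,170:330]; j=cv2.imread('pics/d3.png')[215:315,220:380]
cv2.imwrite('pics/m3.png',cv2.resize(np.vstack([i,j]),None,fx=3,fy=3,interpolation=cv2.INTER_CUBIC))
E
```

```text
[0.49020027 0.04879773 0.06948759] [ 0.04595918 -0.39058625  0.06852042]
```

View pics/m3.png

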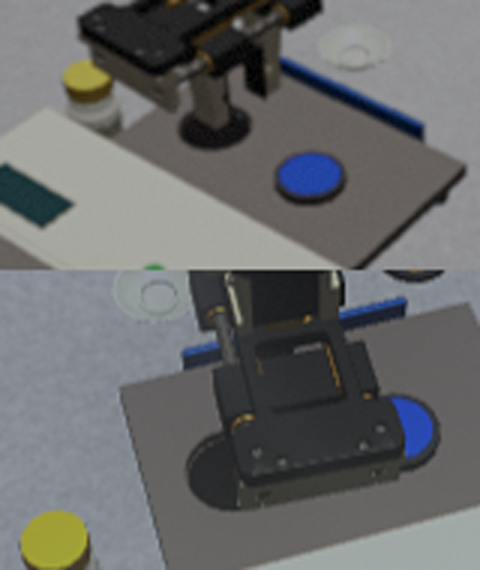

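The filter is still at scene pixel (273,228), so it has not moved. The fingers went past or over it. I'll check where the tips really are.

```bash
python3 - <<'E'
from h import *
print(arm.tip_reach)
d=ld('s3')
for uv in ((170+210/3,170+125/3),(170+265/3,170+97/3)):
  for z in(.046,.055,.065,.075):print(uv,px2w(d,uv,z).round(3))
for z in (.0475,.06,.07):
  for t in(-.0155,.0155):
    print('pred tip',z,t,w2px(d,[.490-.067*-t*0,.0488+t,z]))
i=d; im=cv2.imread('pics/s3.png')[160:250,190:310];cv2.imwrite('pics/s3c.png',cv2.resize(im,None,fx=6,fy=6,interpolation=cv2.INTER_CUBIC))
E
```

```text
0.022
(240.0, 211.66666666666666) [0.458 0.046 0.046]
(240.0, 211.66666666666666) [0.467 0.04  0.055]
(240.0, 211.66666666666666) [0.477 0.032 0.065]
(240.0, 211.66666666666666) [0.487 0.025 0.075]
(258.3333333333333, 202.33333333333334) [0.462 0.095 0.046]
(258.3333333333333, 202.33333333333334) [0.47  0.088 0.055]
(258.3333333333333, 202.33333333333334) [0.48  0.08  0.065]
(258.3333333333333, 202.33333333333334) [0.49  0.072 0.075]
pred tip 0.0475 -0.0155 [[245.01475455 220.63955596]]
pred tip 0.0475 0.0155 [[256.11500114 213.9441763 ]]
pred tip 0.06 -0.0155 [[244.55836661 216.12174001]]
pred tip 0.06 0.0155 [[255.74656759 209.45320434]]
pred tip 0.07 -0.0155 [[244.18876991 212.45951189]]
pred tip 0.07 0.0155 [[255.44827619 205.8136203 ]]
```

View pics/s3c.png

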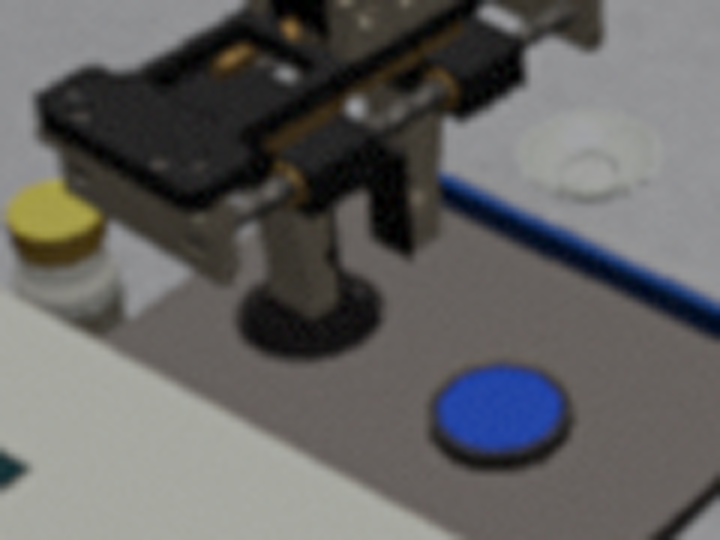

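```bash
python3 - <<'E'
from h import *
d=ld('s3');q=lambda U,V:(190+(U+.5)/6-.5,160+(V+.5)/6-.5)
for n,U,V in (('bodycorner',225,285),('nearfinger +x-y',310,320),('nearf -x-y',265,305),('nearf +x+y',340,295),('far +x-y',412,257),('far +x+y',440,240)):
  for z in(.05,.07,.09,.11,.13):print(n,px2w(d,q(U,V),z).round(3))
E
```

```text
bodycorner [0.429 0.033 0.05 ]
bodycorner [0.45  0.019 0.07 ]
bodycorner [0.471 0.005 0.09 ]
bodycorner [ 0.492 -0.009  0.11 ]
bodycorner [ 0.513 -0.023  0.13 ]
nearfinger +x-y [0.467 0.042 0.05 ]
nearfinger +x-y [0.487 0.028 0.07 ]
nearfinger +x-y [0.507 0.014 0.09 ]
nearfinger +x-y [ 0.526 -0.001  0.11 ]
nearfinger +x-y [ 0.546 -0.015  0.13 ]
nearf -x-y [0.449 0.036 0.05 ]
nearf -x-y [0.469 0.022 0.07 ]
nearf -x-y [0.49  0.008 0.09 ]
nearf -x-y [ 0.51  -0.006  0.11 ]
nearf -x-y [ 0.53 -0.02  0.13]
nearf +x+y [0.464 0.059 0.05 ]
nearf +x+y [0.484 0.044 0.07 ]
nearf +x+y [0.504 0.029 0.09 ]
nearf +x+y [0.524 0.015 0.11 ]
nearf +x+y [ 0.543 -0.     0.13 ]
far +x-y [0.466 0.092 0.05 ]
far +x-y [0.485 0.076 0.07 ]
far +x-y [0.505 0.06  0.09 ]
far +x-y [0.525 0.045 0.11 ]
far +x-y [0.545 0.029 0.13 ]
far +x+y [0.465 0.106 0.05 ]
far +x+y [0.485 0.09  0.07 ]
far +x+y [0.505 0.074 0.09 ]
far +x+y [0.525 0.057 0.11 ]
far +x+y [0.545 0.041 0.13 ]
```

The two-view geometry puts the fingertips at z≈0.085, about 35 mm higher than the reported pose implies. I'll go back behind the disc and feel for the height using force.

apply_moves:
  commands:
    - [[0.3,0,0,0.05,0],[0.3,0.2,0.013,0,0],[0.3,0.2,0.013,0,0],[0.3,0.2,0.014,0,0],[0.3,0,0,-0.05,0],[0.3,0,0,0,0],[0.3,0,0,0,0]]

```text
t: 5.75
eef_pos: [0.6091, 0.0564, 0.0694]
ee_rot: [3.141, 0.001, 0.067]
force: [0.3, 0.1, 0.6]
width: 0.0308
gripper_force: 0.0
```

```bash
python3 - <<'E'
from h import *
grab('scene','s4');grab('side','d4');s=arm.get_state();print(s['eef_pos'],s['force'],s['q'])
# is the disc seen? blue blob
for f in('s0','s4','d0','d4'):
  i=cv2.imread(f'pics/{f}.png').astype(int);m=((i[...,0]-i[...,2]>70)&(i[...,0]-i[...,1]>60)).astype(np.uint8)
  n,l,st,c=cv2.connectedComponentsWithStats(m);print(f,[(st[k].tolist(),c[k].round(1).tolist()) for k in range(1,n) if st[k,4]>60])
E
```

```text
[0.60946212 0.05667945 0.07017698] [-0.84701886  0.45307254  0.07003099] [ 4.11503173e-01  3.83471768e-01 -3.11585403e-01  9.80257537e-05
 -8.75464883e-01  1.22682505e+00]
s0 [([263, 221, 20, 14, 210], [272.8, 227.6])]
s4 []
d0 [([340, 258, 24, 20, 372], [351.7, 267.4])]
d4 [([340, 258, 24, 20, 376], [351.7, 267.3])]
```

apply_moves:
  commands:
    - [[0.3,0,0,-0.01,0],[0.3,0,0,-0.01,0],[0.3,0,0,0,0]]

```text
t: 6.15
eef_pos: [0.6096, 0.0568, 0.0655]
ee_rot: [-3.142, 0.0, 0.067]
force: [0.3, 0.5, -0.3]
width: 0.0306
gripper_force: 0.0
```

apply_moves:
  commands:
    - [[0.3,0,0,-0.025,0],[0.3,0,0,-0.025,0],[0.3,0,0,-0.025,0],[0.3,0,0,0,0]]

```text
t: 6.55
eef_pos: [0.6093, 0.0565, 0.0493]
ee_rot: [3.141, 0.002, 0.067]
force: [0.4, 0.8, -0.5]
width: 0.0307
gripper_force: 0.0
```

apply_moves:
  commands:
    - [[0.3,0,0,-0.02,0],[0.3,0,0,-0.015,0],[0.3,0,0,0,0]]

```text
t: 6.85
eef_pos: [0.6097, 0.0566, 0.0429]
ee_rot: [3.141, 0.001, 0.067]
force: [-0.0, 0.3, -0.2]
width: 0.0307
gripper_force: 0.0
```

apply_moves:
  commands:
    - [[0.3,0,0,-0.005,0],[0.3,0,0,-0.005,0],[0.3,0,0,0,0]]

```text
t: 7.15
eef_pos: [0.61, 0.0567, 0.0414]
ee_rot: [-3.142, 0.0, 0.067]
force: [-1.3, 1.1, -0.7]
width: 0.0304
gripper_force: 0.0
```

apply_moves:
  commands:
    - [[0.3,0,0,-0.005,0],[0.3,0,0,-0.005,0],[0.3,0,0,0,0]]

```text
t: 7.45
eef_pos: [0.6099, 0.0567, 0.0393]
ee_rot: [3.142, 0.0, 0.067]
force: [-0.3, 0.2, 0.0]
width: 0.0309
gripper_force: 0.0
```

apply_moves:
  commands:
    - [[0.3,0,0,-0.005,0],[0.3,0,0,-0.005,0],[0.3,0,0,0,0]]

```text
t: 7.75
eef_pos: [0.6098, 0.0567, 0.0373]
ee_rot: [3.142, 0.0, 0.067]
force: [0.3, 0.2, -0.7]
width: 0.0305
gripper_force: 0.0
```

apply_moves:
  commands:
    - [[0.3,0,0,-0.005,0],[0.3,0,0,-0.005,0],[0.3,0,0,0,0]]

```text
t: 8.05
eef_pos: [0.6098, 0.0567, 0.0353]
ee_rot: [3.141, 0.0, 0.067]
force: [-0.3, 0.2, -0.2]
width: 0.031
gripper_force: 0.0
```

apply_moves:
  commands:
    - [[0.3,0,0,-0.005,0],[0.3,0,0,-0.005,0],[0.3,0,0,0,0]]

```text
t: 8.35
eef_pos: [0.6101, 0.0568, 0.0347]
ee_rot: [3.141, -0.001, 0.068]
force: [-4.7, 0.2, 9.6]
width: 0.0306
gripper_force: 5.0
```

Contact with the deck shows at a reported z of about 0.035, so the z reading is biased. I'll lift about 3 mm and push.

apply_moves:
  commands:
    - [[0.3,0,0,0.019,0],[0.3,0,0,0,0],[0.3,-0.04,-0.003,0,0],[0.3,-0.04,-0.003,0,0],[0.3,-0.03,-0.002,0,0],[0.3,-0.03,-0.002,0,0],[0.3,-0.03,-0.002,0,0],[0.3,-0.03,-0.002,0,0],[0.3,0,0,0,0]]

```text
t: 9.25
eef_pos: [0.5691, 0.0538, 0.0373]
ee_rot: [3.142, 0.0, 0.067]
force: [0.2, 0.6, -1.3]
width: 0.0307
gripper_force: 0.0
```

```bash
cat >> h.py <<'E'
def blue(f):
  i=cv2.imread(f'pics/{f}.png').astype(int);m=((i[...,0]-i[...,2]>70)&(i[...,0]-i[...,1]>60)).astype(np.uint8)
  n,l,st,c=cv2.connectedComponentsWithStats(m);print(f,[(st[k].tolist(),c[k].round(1).tolist(),px2w(ld(f),c[k],.054).round(4)) for k in range(1,n) if st[k,4]>15])
E
python3 - <<'E'
from h import *
grab('scene','s5');grab('side','d5');grab('wrist','w5');s=arm.get_state();print(s['eef_pos'],s['force'])
for f in('s0','s5','d5','w5'):blue(f)
E
```

```text
[0.57020014 0.0540409  0.03740472] [-0.11014835 -0.40776627 -0.04804894]
s0 [([263, 221, 20, 14, 210], [272.8, 227.6], array([0.5541, 0.0547, 0.054 ]))]
s5 []
d5 [([331, 260, 21, 21, 278], [340.0, 271.0], array([0.5352, 0.0502, 0.054 ])), ([408, 326, 8, 7, 34], [411.8, 329.0], array([ 0.6255, -0.0734,  0.054 ])), ([393, 330, 8, 7, 28], [396.7, 333.1], array([ 0.6006, -0.0763,  0.054 ]))]
w5 [([584, 171, 26, 27, 546], [596.6, 184.2], array([ 0.618 , -0.1008,  0.054 ])), ([589, 219, 11, 5, 23], [594.0, 220.5], array([ 0.5964, -0.1063,  0.054 ])), ([287, 275, 66, 25, 1554], [319.5, 287.3], array([0.5428, 0.0531, 0.054 ]))]
```

The disc is moving now. I'll continue towards the recess.

apply_moves:
  commands:
    - [[0.3,-0.03,-0.002,0,0],[0.3,-0.03,-0.002,0,0],[0.3,-0.03,-0.002,0,0],[0.3,-0.03,-0.002,0,0],[0.3,-0.03,-0.002,0,0],[0.3,-0.03,-0.002,0,0],[0.3,-0.03,-0.002,0,0],[0.3,-0.03,-0.002,0,0],[0.3,-0.03,-0.002,0,0],[0.3,-0.03,-0.002,0,0],[0.3,-0.03,-0.002,0,0],[0.3,0,0,0,0]]

```text
t: 10.6
eef_pos: [0.503, 0.0494, 0.0373]
ee_rot: [3.142, 0.0, 0.067]
force: [0.1, -0.2, 0.0]
width: 0.0308
gripper_force: 0.0
```

```bash
python3 - <<'E'
from h import *
grab('scene','s6');grab('side','d6');grab('wrist','w6');s=arm.get_state();print(s['eef_pos'],s['force'])
for f in('s6','d6','w6'):blue(f)
E
```

```text
[0.50409393 0.04958034 0.03732426] [ 0.24972161  0.17199022 -0.15755746]
s6 []
d6 [([292, 268, 16, 21, 212], [298.9, 279.7], array([0.4641, 0.0442, 0.054 ])), ([408, 326, 8, 7, 33], [411.7, 329.0], array([ 0.6253, -0.0734,  0.054 ])), ([393, 330, 8, 7, 29], [396.4, 333.1], array([ 0.6001, -0.0763,  0.054 ]))]
w6 [([614, 25, 26, 33, 691], [627.2, 40.8], array([ 0.6271, -0.0999,  0.054 ])), ([606, 83, 28, 31, 655], [619.5, 98.2], array([ 0.5989, -0.104 ,  0.054 ])), ([142, 100, 32, 121, 1131], [157.3, 158.6], array([0.5493, 0.1424, 0.054 ])), ([287, 275, 66, 25, 1465], [319.2, 287.9], array([0.4764, 0.0489, 0.054 ]))]
```

apply_moves:
  commands:
    - [[0.3,-0.02,-0.002,0,0],[0.3,-0.015,-0.002,0,0],[0.3,-0.015,-0.001,0,0],[0.3,-0.01,0,0,0],[0.3,0,0,0,0]]

```text
t: 11.25
eef_pos: [0.4916, 0.0485, 0.0373]
ee_rot: [3.142, 0.0, 0.067]
force: [0.3, 0.6, -0.0]
width: 0.0308
gripper_force: 0.0
```

```bash
python3 - <<'E'
from h import *
grab('side','d7');grab('wrist','w7');s=arm.get_state();print(s['eef_pos'],s['force'])
for f in('d7','w7'):blue(f)
E
```

```text
[0.49202813 0.048592   0.03734139] [-0.25302417  0.81222286 -0.70310478]
d7 [([287, 273, 13, 19, 167], [292.6, 282.9], array([0.4529, 0.0397, 0.054 ])), ([408, 326, 8, 7, 35], [411.8, 329.0], array([ 0.6254, -0.0733,  0.054 ])), ([393, 330, 8, 7, 27], [396.6, 333.1], array([ 0.6004, -0.0763,  0.054 ]))]
w7 [([619, 0, 21, 29, 527], [629.9, 13.4], array([ 0.6277, -0.0987,  0.054 ])), ([611, 55, 28, 32, 686], [624.8, 70.7], array([ 0.6006, -0.1039,  0.054 ])), ([138, 74, 37, 147, 1394], [155.7, 145.2], array([0.5444, 0.1417, 0.054 ])), ([288, 275, 63, 25, 1491], [319.3, 286.9], array([0.465 , 0.0478, 0.054 ]))]
```

apply_moves:
  commands:
    - [[0.3,0.01,0,0.05,0],[0.3,0,0,0.15,0],[0.3,0,0,0.15,0],[0.3,0.02,0.2,0,-0.047],[0.3,0.02,0.2,0,-0.047],[0.3,0.02,0.2,0,-0.047],[0.3,0,0.05,0,-0.047],[0.3,0,0,0,-0.047],[0.3,0,0,0,-0.047],[0.3,0,0,0,-0.047],[0.3,0,0,0,-0.047],[0.3,0,0,0,-0.047]]

```text
t: 12.55
eef_pos: [0.5063, 0.1787, 0.1081]
ee_rot: [-3.141, 0.0, -1.268]
force: [-0.3, -0.7, 0.1]
width: 0.0307
gripper_force: 0.0
```

apply_moves:
  commands:
    - [[0.3,0,0,0,-0.047],[0.3,0,0,0,-0.012],[0.3,0,0,0,0]]

```text
t: 12.85
eef_pos: [0.5063, 0.1786, 0.108]
ee_rot: [-3.141, 0.0, -1.447]
force: [0.4, 0.5, 1.0]
width: 0.0304
gripper_force: 0.0
```

```bash
python3 - <<'E'
from h import *
grab('side','d8');grab('scene','s8');s=arm.get_state();print(s['eef_pos'],s['ee_rot'],s['q'])
for f in('d8','s8'):
  blue(f);d=ld(f);print('expect in seat',w2px(d,[.4613,.0464,.046]))
i=cv2.imread('pics/s8.png')[170:250,170:350]; j=cv2.imread('pics/d8.png')[235:315,220:400]
cv2.imwrite('pics/m8.png',cv2.resize(np.vstack([i,j]),None,fx=3.7,fy=3.7,interpolation=cv2.INTER_CUBIC))
E
```

```text
[0.50623093 0.17859912 0.10776815] [-3.14109286e+00  2.17577575e-04 -1.44544530e+00] [ 7.04609112e-01  2.30055915e-01 -4.37935090e-01  1.16606825e-04
 -9.02267959e-01 -5.79330396e-01]
d8 [([287, 271, 24, 21, 393], [298.2, 281.4], array([0.4626, 0.0412, 0.054 ]))]
expect in seat [[297.27209317 281.45274507]]
s8 [([232, 206, 19, 13, 189], [241.1, 212.1], array([0.4685, 0.0411, 0.054 ]))]
expect in seat [[241.19282476 212.31878155]]
```

View pics/m8.png

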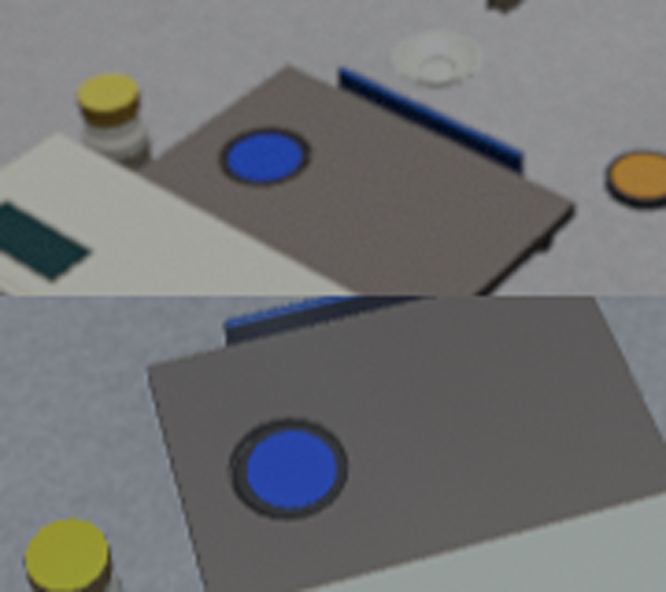

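The filter lies in the recess: it shows at side pixel (298,281) and scene pixel (241,212), both at the expected seat positions with the disc level with the deck. Next I'll lower outside the flange and push.

apply_moves:
  commands:
    - [[0.3,0,0,-0.15,0],[0.3,0,0,-0.15,0],[0.3,0,0,-0.08,0],[0.3,0,0,0,0],[0.3,0.006,-0.05,0,0],[0.3,0.006,-0.05,0,0],[0.3,0.006,-0.05,0,0],[0.3,0.003,-0.025,0,0],[0.3,0.003,-0.025,0,0],[0.3,0.003,-0.025,0,0]]

```text
t: 13.95
eef_pos: [0.5122, 0.1337, 0.032]
ee_rot: [-3.14, 0.001, -1.447]
force: [-0.4, 3.8, 3.3]
width: 0.0305
gripper_force: 1.7
```

apply_moves:
  commands:
    - [[0.3,0.005,-0.04,0,0],[0.3,0.005,-0.04,0,0],[0.3,0.005,-0.04,0,0],[0.3,0.005,-0.04,0,0],[0.3,0.005,-0.04,0,0],[0.3,0.005,-0.04,0,0],[0.3,0.005,-0.04,0,0],[0.3,0.005,-0.04,0,0],[0.3,0.005,-0.04,0,0],[0.3,0.005,-0.04,0,0],[0.3,0,0,0,0]]

```text
t: 15.05
eef_pos: [0.5201, 0.0518, 0.0308]
ee_rot: [3.139, -0.001, -1.448]
force: [-0.2, 0.0, -0.4]
width: 0.0308
gripper_force: 0.0
```

apply_moves:
  commands:
    - [[0.3,0.003,-0.025,0,0],[0.3,0.003,-0.025,0,0],[0.3,0.002,-0.015,0,0]]

```text
t: 15.35
eef_pos: [0.5218, 0.0398, 0.0308]
ee_rot: [3.139, -0.0, -1.447]
force: [-3.3, 3.1, 0.1]
width: 0.0306
gripper_force: 1.6
```

```bash
python3 - <<'E'
from h import *
grab('side','d9');blue('d9');d=ld('d9')
n=np.array([.124,-.992])
for t in(.09,.1,.105,.11):print(t,w2px(d,[*(np.array([.4613,.0464])+n*t),.046]),w2px(d,[*(np.array([.4415,.1255])+n*t),.06]))
E
```

```text
d9 [([333, 272, 43, 12, 50], [354.6, 277.7], array([0.5569, 0.033 , 0.054 ])), ([298, 285, 30, 9, 36], [311.9, 288.9], array([0.483 , 0.0231, 0.054 ])), ([408, 326, 8, 7, 35], [411.7, 329.1], array([ 0.6253, -0.0734,  0.054 ])), ([393, 330, 8, 7, 29], [396.7, 333.1], array([ 0.6005, -0.0764,  0.054 ]))]
0.09 [[311.57636837 328.23114084]] [[292.54933026 282.72577344]]
0.1 [[313.29559685 333.85177321]] [[294.03773009 287.72445277]]
0.105 [[314.16577558 336.69649206]] [[294.79066709 290.25301613]]
0.11 [[315.04311116 339.5645153 ]] [[295.54951898 292.80136228]]
```

apply_moves:
  commands:
    - [[0.3,0.001,-0.01,0,0],[0.3,0.001,-0.01,0,0]]

```text
t: 15.6
eef_pos: [0.5228, 0.0379, 0.031]
ee_rot: [3.141, 0.002, -1.447]
force: [-10.8, 22.8, 2.7]
width: 0.0307
gripper_force: 12.1
```

apply_moves:
  commands:
    - [[0.3,0.001,-0.01,0,0],[0.3,0,0,0,0]]

```text
t: 15.8
eef_pos: [0.5228, 0.0378, 0.031]
ee_rot: [-3.141, 0.004, -1.447]
force: [-12.1, 24.5, 1.7]
width: 0.0305
gripper_force: 13.2
```

apply_moves:
  commands:
    - [[0.3,0,-0.005,0,0],[0.3,0,-0.005,0,0]]

```text
t: 16.0
eef_pos: [0.5229, 0.0376, 0.031]
ee_rot: [-3.14, 0.006, -1.446]
force: [-16.4, 41.2, 4.1]
width: 0.0307
gripper_force: 21.3
```

The tray is firmly at its stop. I'll back off, rise and verify.

apply_moves:
  commands:
    - [[0.3,-0.003,0.04,0,0],[0.3,-0.012,0.1,0,0],[0.3,-0.012,0.1,0,0],[0.3,0,0,0.2,0],[0.3,0,0,0.25,0],[0.3,0,0.25,0.2,0],[0.3,0,0.25,0,0],[0.3,0,0,0,0]]

```text
t: 16.8
eef_pos: [0.5197, 0.1741, 0.1544]
ee_rot: [-3.137, 0.002, -1.444]
force: [-0.3, 0.3, -0.7]
width: 0.0306
gripper_force: 0.0
```

```bash
python3 - <<'E'
from h import *
grab('side','d10');grab('scene','s10');blue('d10');blue('s10')
s=arm.get_state();print(s['eef_pos'],s['force'])
# flange top edges: bluish pixels with softer threshold, before (f8) and after
n=np.array([.124,-.992])
for f,uvs in(('d8',None),('d10',None),('s8',None),('s10',None)):
  i=cv2.imread(f'pics/{f}.png').astype(int);m=((i[...,0]-i[...,2]>35)&(i[...,0]-i[...,1]>20)).astype(np.uint8);m[:150]=0
  k,l,st,c=cv2.connectedComponentsWithStats(m);d=ld(f);print(f,[(st[q].tolist(),c[q].round(1).tolist(),px2w(d,c[q],.055).round(4)) for q in range(1,k) if st[q,4]>40 and c[q][0]<400])
E
```

```text
d10 []
s10 []
[0.51816487 0.17042285 0.15260744] [-0.59086591 -0.31047478 -0.14669549]
d8 [([281, 224, 74, 20, 206], [317.7, 233.4], array([0.5103, 0.1353, 0.055 ])), ([287, 271, 24, 22, 420], [298.4, 281.4], array([0.4628, 0.0404, 0.055 ])), ([392, 330, 10, 8, 63], [396.5, 333.4], array([ 0.5999, -0.0772,  0.055 ]))]
d10 [([297, 272, 80, 24, 245], [336.6, 283.6], array([0.5249, 0.0259, 0.055 ])), ([392, 330, 10, 8, 63], [396.5, 333.4], array([ 0.5999, -0.0772,  0.055 ]))]
s8 [([262, 188, 49, 25, 149], [285.7, 200.2], array([0.508 , 0.1354, 0.055 ])), ([231, 206, 21, 13, 217], [241.2, 212.1], array([0.4697, 0.0405, 0.055 ]))]
s10 [([228, 213, 50, 29, 169], [252.1, 226.8], array([0.5226, 0.0258, 0.055 ]))]
```

Both cameras show the flange has moved 110 mm, so the tray is home, and the arm is clear. I'll hand in.

```bash
python3 -c "
from station import arm
print(arm.job_done())"
```

```text
the job is handed in; nothing more can be done
None
```

The job is handed in, with no verdict returned: the filter was seen flat in its recess before the push, both cameras measured the flange travelling 110 mm to the stop, and the filter, now hidden inside the instrument, could not be seen afterwards.

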